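# Find the heavy side of a sample rotator's drum and hold it down

## Robot

A 6-joint arm with a two-finger parallel gripper is mounted at the origin on the work surface; the furniture and walls round the work are solid. World frame = base frame: x ahead of the robot, y to its left, z up, the work surface at z = 0. Lengths are in mm, angles in rad, forces in N, time in s.
With the tool pointing down it reaches from about 275 to 750 mm from the base axis. Payload 10.2 kg.
Tool frame: the origin (TCP) lies at the very end of the fingers, on their centre line; the grasp point (between the pads) lies 19 mm behind it; z points along the fingers, y is the line along which they close (so a half turn about z gives the same grasp; the last joint's range is limited). The gripper opens to 85 mm and grips with 20 to 120 N. Pads are 22 mm wide; open, the fingers measure 114 mm over their backs; the gripper's body (76 mm by 85 mm) begins 54 mm behind the grasp point. The pads swing forward as they close: fully open they stand 13 mm farther back than shut.
Start: joints at [0.981, 0.313, 1.498, -0, 1.331, -0.223], TCP at [188.294, 490.078, 231.294] pointing down, gripper open.
Joint ranges: [-2.94, 2.94], [-0.97, 2.17], [0.19, 2.56], [-1.23, 4.37], [0.02, 3.11], [-2.88, 2.88]. Speed limits (rad/s): [2.39, 2.39, 3.01, 3.14, 3.14, 3.14].

## Interface

Orientations are given as a unit quaternion [w, x, y, z].
In Python, from rig import ctrl gives the robot as it stands.
- The arm moves only by the tool step_arm, never from a script. Its argument "increments" is a list of rows, each a list of 3 entries, a list of its own where there are three numbers: the shift along the tool's x, y, z in cm, then the turn, a rotation vector about the tool's x, y, z in degrees, then the opening in per cent of the stroke, from 0 (shut) to 100 (fully open). A call has 1 to 8 rows; each row is the pose to reach, as a shift and turn from the pose commanded when the call began, along the tool's axes at that moment; what a row does not reach only later rows make up. A row lasts 1/8 s, in which the tool goes at most 62.5 mm and 10.7 degrees, less where a joint would pass 70% of its speed; a pose out of reach is approached as far as the arm can. A call with a gripper value outside its range is refused whole. The fingers move at their own pace and stop on an object; "squeeze" is the grip in N (left out, the last holds). Time passes only in rows, so rows that repeat a pose let the fingers close. It gives the time, the measured TCP pose, the force, the opening and the grip force at its end, in the units of the state.
- ctrl.sense(): the state, without advancing time (a new reading comes with each control period).
- ctrl.capture(name): name is "scene" or "top"; returns a dict with "img" (420x560x3 uint8, red, green, blue), "fx", "fy", "cx", "cy" (pixels), "k1" (the pictures are not rectified: a ray, as slopes to the right and down, at radius r is drawn at 1 + k1 r^2 times it, then the intrinsics apply), "extrinsics" (4x4, takes a point from camera to world coordinates). Camera axes: x right, y down, z forward; pixel columns grow to the right and rows downward; lengths in mm; the calibration is good to about 2 mm. A picture is of the moment at which its call begins. There is no depth.
- ctrl.finish_job(): hands the job in; it is judged then, once.
The state is a dict: "time_s": time; "joints": joint angles; "dq": joint speeds; "tau": joint torques, N m; "eef_pos": TCP position; "ee_rot": TCP orientation; "force": force on the tool from outside, world axes, zero at the start; "wrist_torque": the same for the moment, N m; "grip_width": opening from 0.0 (shut) to 1.0 (fully open); "grip_force": force on a finger pad.
Only numpy, scipy, OpenCV 4.12 (cv2) and the standard library are available. Lean on these libraries where they do the work, as an engineer would, in place of code of your own. Each camera call takes 0.05 s, during which the arm holds its last target. There are 200 camera calls.

## Task

The drum of the little hand-turned sample rotator has a hidden weight somewhere inside, off-centre, and its bearing is too stiff for the drum to swing down by itself. Turn the drum by its pegs, at least a quarter turn away from how you found it, feel from the effort where its heavy side is, then bring the heavy side straight down (within about 15 degrees) and finish still gripping one of the pegs, with the drum at rest, so that the light side on top can be marked. Leave the other things on the bench where they are.

Things in the scene. Friction and masses are not known exactly. Their poses are not given: they have to be found in the camera images.
- rotator: The sample rotator, bolted down: grey base plate 150 x 150 x 17 mm, at its rear a white bearing column 60 x 70 mm, 150 mm high, before it the upright blue drum whose white face looks along the rotator's own -x (roughly towards the robot). Origin: under the base, at bench height; z up, y to the left as the robot sees it. The bearing drags with about 0.33 N m either way: the drum stays where it is left.
- axle (a point): The centre of the drum's white front face, on the horizontal axle, 120 mm above the bench, 45 mm before the rotator's origin; axes parallel to the rotator's, the axle runs along x. The drum, 150 mm in diameter and 30 mm thick, lies behind this point. A steel hub cap 32 mm in diameter stands out 10 mm here.
- drum (a joint): Drum angle in rad, no stops: 0 with the red peg straight up, growing clockwise as the robot sees it (from the top towards the rotator's -y side). The hidden weight adds a moment of about 0.2 to 0.3 N m times the sine of its angle from vertical: it helps while moving down, hinders while moving up. Its place relative to the red peg differs every time; this angle does not tell it.
- red_peg (a point): The middle of the red peg, on its axis, 18 mm before the drum's face. Six round pegs, one red and five black, 12 mm in diameter, stand 34 mm out of the face (along the rotator's -x), evenly on a circle of 58 mm radius about the axle. Fingers can straddle or pinch a peg from above.
- vial_white: A white-capped sample vial, 24 mm wide and 72 mm high, standing in the blue tray at the left rear; origin: centre of its underside. Leave it alone.
- vial_blue: A blue-capped sample vial, 24 mm wide and 72 mm high, standing in the blue tray at the left rear; origin: centre of its underside. Leave it alone.
- vial_black: A black-capped sample vial, 24 mm wide and 72 mm high, standing in the blue tray at the left rear; origin: centre of its underside. Leave it alone.
- tip_box: The yellow pipette tip box (bystander at the right); origin: centre of its underside. Leave it alone.
- tape_roll: The roll of tape (bystander at the right); origin: centre of its underside. Leave it alone.
- bench_timer: The bench timer (bystander at the right); origin: centre of its underside. Leave it alone.

How it is judged (in metres and radians):
On the way:
1. the drum has been turned by the robot about a quarter turn or more from how it was found (distance of red_peg from where it was at the start of the episode above 0.075 m), for 0.05 s.
At the end, for the whole second after the job is handed in: The hidden weight (50 mm from the axle) is within 18 degrees of straight below the axle, the drum is at rest, and the fingers still hold the drum with more than 1.5 N of contact force (z of slug_c0 in the frame of axle below -0.035 m and y of slug_c0 in the frame of axle between -0.0155 and 0.0155 m and contact force between the fingers and drum above 1.5 N and velocity of joint drum between -0.05 and 0.05 rad/s); the arm keeps its last pose, push and grip.
It fails at once if one of the other things on the bench was moved more than 25 mm (distance of any of vial_white, vial_blue, vial_black, tip_box, tape_roll, bench_timer from where it was at the start of the episode above 0.025 m).
It also fails if it takes over 72 s, if anything falls off the work surface, if the arm or the gripper's body presses on something with over 40 N, if the wrist force passes 120 N, or if a joint passes its speed limit or range.

## Working session

There is one attempt and no reset: what is moved stays moved. The work goes in short steps, Python scripts to look and compute and a tool call to move; the robot and the scene stay as the last step left them, time stands still between calls to the robot, and variables do not carry over. Pictures are saved under pics/ and viewed, at most 10 in all, crops included, and the job is handed in when it is done.

Besides the shell and the picture viewer there is one more tool, called as a command line: name --argument value ..., lists and objects as JSON in quotes. step_arm: Moves the arm, as the interface text tells. Its arguments: {"type":"object","properties":{"increments":{"type":"array"},"squeeze":{"type":"number"}},"required":["increments"]}

```bash
ls; mkdir -p pics; python3 - <<'E'
from rig import ctrl
import cv2
for n in ("scene","top"):
    c=ctrl.capture(n); cv2.imwrite(f"pics/{n}0.png",cv2.resize(c["img"][:,:,::-1],None,fx=1.4,fy=1.4))
    print(n,c["fx"],c["fy"],c["cx"],c["cy"],c["k1"],c["extrinsics"])
print(ctrl.sense())
E
```

```text
pics
scene 496.0857289329655 496.0857289329655 283.7237175255769 206.74998885486877 0.05082594691070815 [[-7.40586905e-01  5.09622903e-01 -4.37967502e-01  1.13620456e+03]
 [ 6.71854469e-01  5.49998058e-01 -4.96098486e-01  6.66213989e+02]
 [-1.19418749e-02 -6.61654466e-01 -7.49713785e-01  1.15446916e+03]
 [ 0.00000000e+00  0.00000000e+00  0.00000000e+00  1.00000000e+00]]
top 512.114898193717 512.114898193717 278.7751314694255 211.52067051689488 -0.08362232621254262 [[-2.44247784e-03 -9.78209322e-01  2.07606736e-01  2.25232479e+02]
 [-9.99980922e-01  1.21132496e-03 -6.05713427e-03 -1.48814988e+01]
 [ 5.67366598e-03 -2.07617570e-01 -9.78193618e-01  1.48126754e+03]
 [ 0.00000000e+00  0.00000000e+00  0.00000000e+00  1.00000000e+00]]
{'time_s': 0.1, 'joints': array([ 9.80611878e-01,  3.13375402e-01,  1.49833807e+00,  8.21683676e-05,
        1.33097133e+00, -2.23458334e-01]), 'dq': array([ 7.86383272e-04, -9.70428686e-05, -2.33422596e-03, -5.48251841e-04,
        2.78067468e-04,  5.27308394e-04]), 'tau': array([ 3.39059596e-03, -4.12898433e+01, -2.60136920e+01, -5.79504581e-05,
        3.11575946e-03,  4.45804733e-05]), 'eef_pos': array([188.14520602, 489.90400173, 230.81051227]), 'ee_rot': array([-2.52722765e-04,  1.82346866e-01,  9.83234113e-01, -4.85714317e-04]), 'force': array([ 0.06580612, -0.2564337 , -0.5621313 ]), 'wrist_torque': array([-0.01731799, -0.011089  ,  0.03276224]), 'grip_force': 0.0, 'grip_width': 1.0007655088614553}
```

View pics/scene0.png

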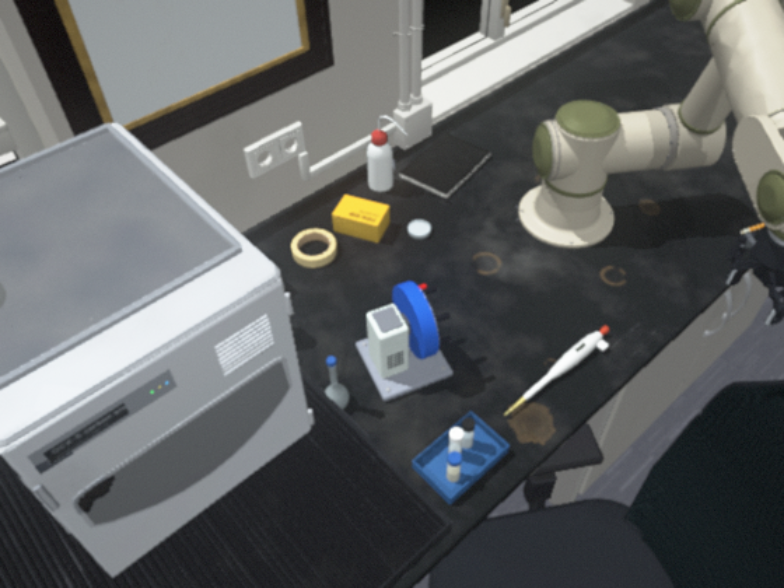

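View pics/top0.png

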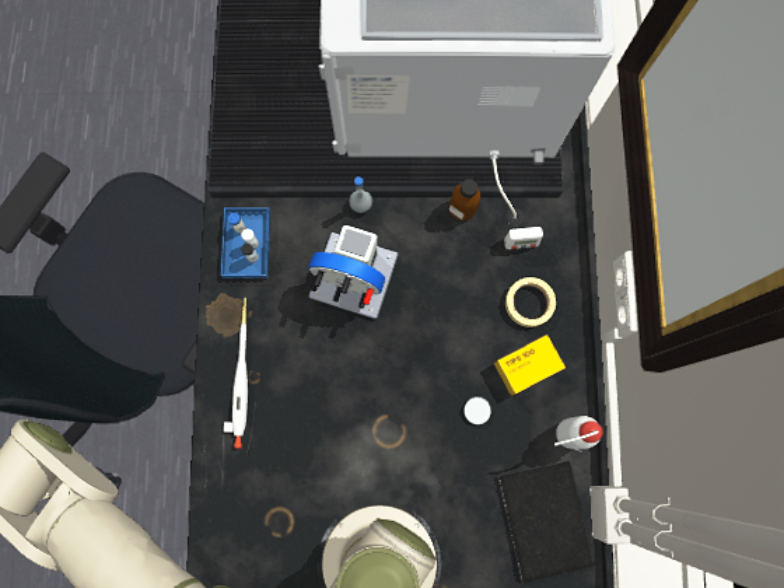

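The top view shows the rotator at about (350,275), with the red peg at right, about (367,297). The scene view shows it from behind. Next is an enlarged crop.

```bash
cat > h.py <<'E'
import numpy as np, cv2
from rig import ctrl
def ray(c,u,v):
    x,y=cv2.undistortPoints(np.array([[[u,v]]],float),np.array([[c["fx"],0,c["cx"]],[0,c["fy"],c["cy"]],[0,0,1]]),np.array([c["k1"],0,0,0]))[0,0]
    E=np.array(c["extrinsics"]); return E[:3,3],E[:3,:3]@[x,y,1]
def atz(c,u,v,z):
    o,d=ray(c,u,v); return o+d*(z-o[2])/d[2]
def proj(c,P):
    E=np.array(c["extrinsics"]); p=E[:3,:3].T@(np.array(P)-E[:3,3]); s=p[:2]/p[2]
    s=s*(1+c["k1"]*(s@s)); return s*c["fx"]+[c["cx"],c["cy"]]
E
python3 - <<'E'
from h import *
c=ctrl.capture("top"); 
im=c["img"][150:240,200:300,::-1]
cv2.imwrite("pics/crop1.png",cv2.resize(im,None,fx=6.6,fy=6.6,interpolation=cv2.INTER_CUBIC))
E
```

```text
(no output)
```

View pics/crop1.png

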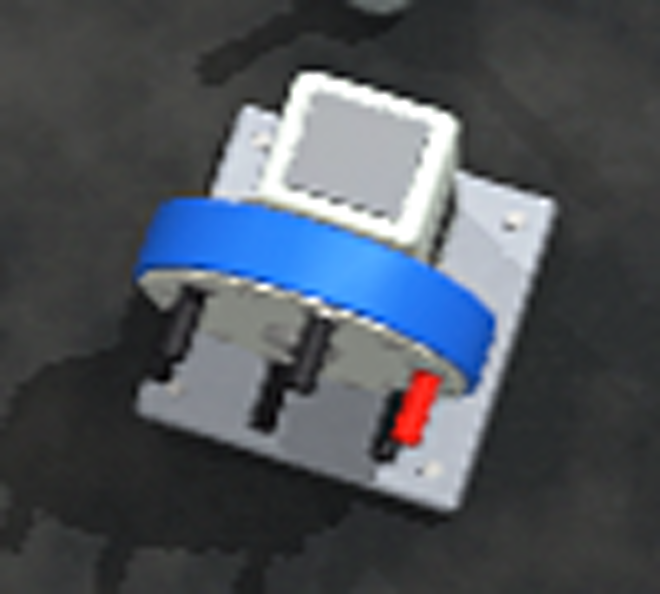

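The crop shows the base corners (138,408), (455,510), (553,203) and (243,105). The red peg runs from base (428,375) to tip (408,440), and the black top peg's tip is at (305,388).

```bash
python3 - <<'E'
from h import *
from scipy.optimize import least_squares
c=ctrl.capture("top")
px=lambda u,v:(200+(u+.5)/6.6-.5,150+(v+.5)/6.6-.5)
C=[(138,408),(455,510),(553,203),(243,105)]
L=[(-75,75),(-75,-75),(75,-75),(75,75)]
P=np.array([atz(c,*px(*q),17)[:2] for q in C]); print(P, np.linalg.norm(np.diff(P,axis=0),axis=1))
obs=[(px(*o),a,d) for o,a,d in [((428,378),0,0),((408,440),0,34),((318,322),-1,0),((305,388),-1,34),((196,293),-2,0),((178,350),-2,34)]]
def W(p,x,y,z):
    s,k=np.sin(p[2]),np.cos(p[2]); return [p[0]+k*x-s*y,p[1]+s*x+k*y,z]
def peg(p,th,d): return W(p,-45-d,-58*np.sin(th),120+58*np.cos(th))
def f(p):
    r=[proj(c,W(p,*l,17))-px(*q) for l,q in zip(L,C)]
    r+=[proj(c,peg(p,p[3]+a*np.pi/3,d))-o for o,a,d in obs]
    return np.ravel(r)
s=least_squares(f,[570,40,-.3,.9],loss="soft_l1"); p=s.x
print(p,np.degrees(p[2:]),s.fun.round(1))
print("axle",W(p,-45,0,120));
for i in range(6): print(i,np.round(peg(p,p[3]+i*np.pi/3,18)), round(np.degrees(p[3])+60*i))
E
```

```text
[[536.5909787  146.51707962]
 [490.52635459   5.96349904]
 [630.43069213 -37.77228096]
 [676.50317803 102.0997606 ]] [147.90962987 146.58117927 147.26459848]
[ 5.85116532e+02  5.35445356e+01 -3.07542477e-01  1.26725646e+00] [-17.62088597  72.60844654] [-0.4  0.1  0.4 -0.1  1.  -1.1 -0.1 -0.9  0.3 -0.8 -0.5  1.7  1.2 -0.4
 -0.9  1.7  0.2 -0.5 -1.1  2.7]
axle [np.float64(542.2279143836904), np.float64(67.1668157484998), 120]
0 [508.  20. 137.] 73
1 [512.  32.  81.] 133
2 [529.  85.  63.] 193
3 [542. 125. 103.] 253
4 [538. 113. 159.] 313
5 [521.  61. 177.] 373
```

```bash
cat >> h.py <<'E'
from scipy.spatial.transform import Rotation as R
AX=np.array([542.2,67.2,120]); YAW=np.radians(-17.6)
RX=np.array([np.cos(YAW),np.sin(YAW),0]); RY=np.array([-np.sin(YAW),np.cos(YAW),0])
def pegpos(deg,d=19): a=np.radians(deg); return AX-d*RX-58*np.sin(a)*RY+np.array([0,0,58*np.cos(a)])
def toolR(s): w,x,y,z=s["ee_rot"]; return R.from_quat([x,y,z,w])
def shift(s,tcp): return toolR(s).inv().apply(tcp-s["eef_pos"])/10
def rel(s):  # grasp point in rotator axes about axle, angle deg
    g=s["eef_pos"]-19*toolR(s).as_matrix()[:,2]-AX
    return np.array([g@RX,g@RY,g[2]]), np.degrees(np.arctan2(-g@RY,g[2])), np.hypot(g@RY,g[2])
E
python3 - <<'E'
from h import *
s=ctrl.sense(); Rt=R.from_matrix(np.column_stack([-RX,RY,[0,0,-1]]))
print("turn",np.degrees((toolR(s).inv()*Rt).as_rotvec()))
for dz in (65,0): print(pegpos(-47), shift(s,pegpos(-47)+[0,0,dz-19]))
E
```

```text
turn [-0.04002499 -0.01044775 -3.41410004]
[536.91545897 113.37796027 159.55590488] [-46.05638177 -22.64754127   2.55077103]
[536.91545897 113.37796027 159.55590488] [-46.05743109 -22.64296796   9.05076933]
```

step_arm --increments '[[[-5, -2.5, 0], [0, 0, -3.4], 40], [[-11, -5.5, 0], [0, 0, -3.4], 40], [[-17, -8.4, 0], [0, 0, -3.4], 40], [[-23, -11.3, 0], [0, 0, -3.4], 40], [[-29, -14.2, 0], [0, 0, -3.4], 40], [[-35, -17.2, 0], [0, 0, -3.4], 40], [[-41, -20.2, 1], [0, 0, -3.4], 40], [[-46.05, -22.65, 2], [0, 0, -3.4], 40]]' --squeeze 30

```text
time_s: 1.2
eef_pos: [523.9, 127.1, 214.5]
ee_rot: [0.0, 0.153, 0.988, 0.0]
force: [0.2, 0.9, 0.1]
grip_width: 0.399
grip_force: 0.0
```

step_arm --increments '[[[0, 0, 0], [0, 0, 0], 40], [[0, 0, 0], [0, 0, 0], 40]]'

```text
time_s: 1.45
eef_pos: [522.3, 129.2, 214.5]
ee_rot: [-0.0, 0.153, 0.988, 0.0]
force: [0.1, 0.3, 0.0]
grip_width: 0.401
grip_force: 0.0
```

```bash
python3 - <<'E'
from h import *
s=ctrl.sense(); print(s["time_s"],s["eef_pos"],s["grip_width"],s["force"],rel(s),shift(s,pegpos(-47)-[0,0,19]))
c=ctrl.capture("top"); 
cv2.imwrite("pics/crop2.png",cv2.resize(c["img"][150:240,200:300,::-1],None,fx=6.6,fy=6.6,interpolation=cv2.INTER_CUBIC))
E
```

```text
1.45 [522.28886421 129.18390584 214.48162316] 0.40109870686980204 [0.07701747 0.33981576 0.02789013] (array([-37.70789177,  53.06122912, 113.48161851]), np.float64(-25.059640601674175), np.float64(125.27398682121611)) [-1.87767085 -1.06394572  7.39122059]
```

View pics/crop2.png

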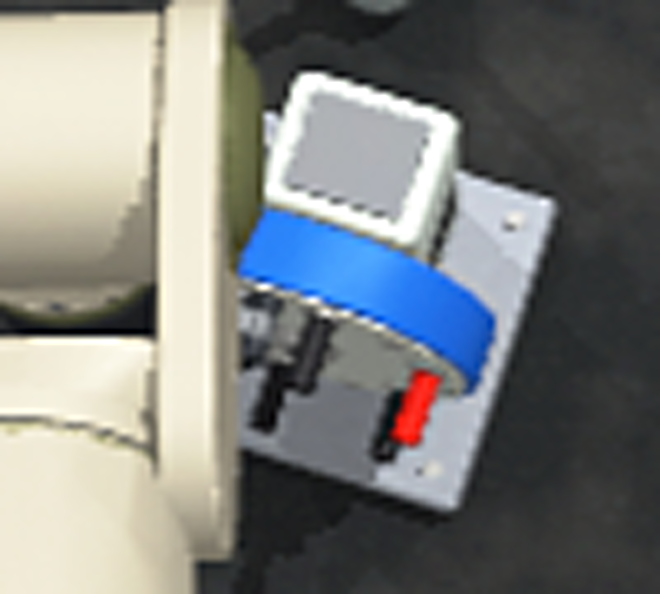

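The arm hides the left peg, and the drum is unchanged. The tool is about 20 mm short laterally, so I'll correct that and descend.

step_arm --increments '[[[-1.0, -0.6, 0], [0, 0, 0], 40], [[-1.9, -1.05, 0], [0, 0, 0], 40], [[-1.9, -1.05, 1.5], [0, 0, 0], 40], [[-1.9, -1.05, 3], [0, 0, 0], 40], [[-1.9, -1.05, 4.5], [0, 0, 0], 40], [[-1.9, -1.05, 5.8], [0, 0, 0], 40], [[-1.9, -1.05, 6.8], [0, 0, 0], 40], [[-1.9, -1.05, 7.3], [0, 0, 0], 40]]'

```text
time_s: 2.5
eef_pos: [537.5, 113.1, 141.0]
ee_rot: [-0.0, 0.153, 0.988, -0.0]
force: [-1.0, -0.2, 0.2]
grip_width: 0.4
grip_force: 0.0
```

step_arm --increments '[[[0, 0, 0.1], [0, 0, 0], 20], [[0, 0, 0.1], [0, 0, 0], 0], [[0, 0, 0.1], [0, 0, 0], 0], [[0, 0, 0.1], [0, 0, 0], 0], [[0, 0, 0.1], [0, 0, 0], 0], [[0, 0, 0.1], [0, 0, 0], 0]]'

```text
time_s: 3.25
eef_pos: [538.0, 114.2, 141.2]
ee_rot: [0.001, 0.153, 0.988, 0.001]
force: [1.7, 5.9, -0.2]
grip_width: 0.128
grip_force: 29.7
```

```bash
python3 - <<'E'
from h import *
s=ctrl.sense(); print(s["time_s"],s["eef_pos"],s["grip_width"],s["force"],s["grip_force"],rel(s))
E
```

```text
3.25 [538.03882294 114.15367292 141.19794125] 0.1282708075432725 [ 1.68238987  5.92649133 -0.16657007] 29.655576646327972 (array([-18.18607261,  43.44929313,  40.19786678]), np.float64(-47.226008233169026), np.float64(59.1921410964661))
```

```bash
python3 - <<'E'
import numpy as np
A=[-47,-30,-13,4,21,38,55]
f=lambda a:np.array([-5.8*np.sin(np.radians(a)),-5.8*np.cos(np.radians(a))])
for S in (A,A[::-1]):
  for a,b in zip(S,S[1:]): print(a,b,[list((f(x)-f(a)).round(2)) for x in np.linspace(a,b,5)[1:]])
E
```

```text
-47 -30 [[np.float64(-0.3), np.float64(-0.3)], [np.float64(-0.63), np.float64(-0.58)], [np.float64(-0.98), np.float64(-0.84)], [np.float64(-1.34), np.float64(-1.07)]]
-30 -13 [[np.float64(-0.38), np.float64(-0.2)], [np.float64(-0.77), np.float64(-0.37)], [np.float64(-1.18), np.float64(-0.52)], [np.float64(-1.6), np.float64(-0.63)]]
-13 4 [[np.float64(-0.42), np.float64(-0.08)], [np.float64(-0.85), np.float64(-0.13)], [np.float64(-1.28), np.float64(-0.15)], [np.float64(-1.71), np.float64(-0.13)]]
4 21 [[np.float64(-0.43), np.float64(0.05)], [np.float64(-0.85), np.float64(0.12)], [np.float64(-1.27), np.float64(0.23)], [np.float64(-1.67), np.float64(0.37)]]
21 38 [[np.float64(-0.4), np.float64(0.17)], [np.float64(-0.78), np.float64(0.37)], [np.float64(-1.14), np.float64(0.59)], [np.float64(-1.49), np.float64(0.84)]]
38 55 [[np.float64(-0.33), np.float64(0.28)], [np.float64(-0.64), np.float64(0.58)], [np.float64(-0.92), np.float64(0.9)], [np.float64(-1.18), np.float64(1.24)]]
55 38 [[np.float64(0.26), np.float64(-0.34)], [np.float64(0.54), np.float64(-0.67)], [np.float64(0.85), np.float6
[... 153 characters left out ...]
np.float64(-0.68)], [np.float64(1.49), np.float64(-0.84)]]
21 4 [[np.float64(0.41), np.float64(-0.14)], [np.float64(0.82), np.float64(-0.25)], [np.float64(1.25), np.float64(-0.33)], [np.float64(1.67), np.float64(-0.37)]]
4 -13 [[np.float64(0.43), np.float64(-0.01)], [np.float64(0.86), np.float64(0.0)], [np.float64(1.29), np.float64(0.05)], [np.float64(1.71), np.float64(0.13)]]
-13 -30 [[np.float64(0.42), np.float64(0.11)], [np.float64(0.82), np.float64(0.25)], [np.float64(1.22), np.float64(0.43)], [np.float64(1.6), np.float64(0.63)]]
-30 -47 [[np.float64(0.36), np.float64(0.23)], [np.float64(0.71), np.float64(0.48)], [np.float64(1.04), np.float64(0.76)], [np.float64(1.34), np.float64(1.07)]]
```

step_arm --increments '[[[0, -0.3, -0.3], [0, 0, 0], 0], [[0, -0.63, -0.58], [0, 0, 0], 0], [[0, -0.98, -0.84], [0, 0, 0], 0], [[0, -1.34, -1.07], [0, 0, 0], 0]]'

```text
time_s: 3.75
eef_pos: [534.3, 102.3, 152.7]
ee_rot: [0.001, 0.153, 0.988, 0.002]
force: [0.9, 12.8, 4.6]
grip_width: 0.127
grip_force: 29.3
```

step_arm --increments '[[[0, -0.38, -0.2], [0, 0, 0], 0], [[0, -0.77, -0.37], [0, 0, 0], 0], [[0, -1.18, -0.52], [0, 0, 0], 0], [[0, -1.6, -0.63], [0, 0, 0], 0]]'

```text
time_s: 4.25
eef_pos: [529.5, 86.8, 159.7]
ee_rot: [0.002, 0.153, 0.988, 0.002]
force: [-1.2, 7.1, 5.6]
grip_width: 0.127
grip_force: 30.9
```

step_arm --increments '[[[0, -0.42, -0.08], [0, 0, 0], 0], [[0, -0.85, -0.13], [0, 0, 0], 0], [[0, -1.28, -0.15], [0, 0, 0], 0], [[0, -1.71, -0.13], [0, 0, 0], 0]]'

```text
time_s: 4.75
eef_pos: [524.1, 69.7, 160.3]
ee_rot: [0.001, 0.153, 0.988, 0.001]
force: [-0.8, 6.1, 6.1]
grip_width: 0.126
grip_force: 31.2
```

step_arm --increments '[[[0, -0.43, 0.05], [0, 0, 0], 0], [[0, -0.85, 0.12], [0, 0, 0], 0], [[0, -1.27, 0.23], [0, 0, 0], 0], [[0, -1.67, 0.37], [0, 0, 0], 0]]'

```text
time_s: 5.25
eef_pos: [518.9, 53.3, 155.9]
ee_rot: [0.001, 0.153, 0.988, 0.001]
force: [0.2, 5.3, 3.9]
grip_width: 0.121
grip_force: 31.3
```

step_arm --increments '[[[0, -0.4, 0.17], [0, 0, 0], 0], [[0, -0.78, 0.37], [0, 0, 0], 0], [[0, -1.14, 0.59], [0, 0, 0], 0], [[0, -1.49, 0.84], [0, 0, 0], 0]]'

```text
time_s: 5.75
eef_pos: [514.1, 38.5, 146.9]
ee_rot: [0.0, 0.153, 0.988, 0.0]
force: [3.3, 6.8, -2.4]
grip_width: 0.125
grip_force: 31.0
```

step_arm --increments '[[[0, -0.33, 0.28], [0, 0, 0], 0], [[0, -0.64, 0.58], [0, 0, 0], 0], [[0, -0.92, 0.9], [0, 0, 0], 0], [[0, -1.18, 1.24], [0, 0, 0], 0]]'

```text
time_s: 6.25
eef_pos: [510.5, 27.2, 134.4]
ee_rot: [0.0, 0.153, 0.988, -0.0]
force: [0.6, 2.9, 7.0]
grip_width: 0.126
grip_force: 30.9
```

step_arm --increments '[[[0, 0.26, -0.34], [0, 0, 0], 0], [[0, 0.54, -0.67], [0, 0, 0], 0], [[0, 0.85, -0.97], [0, 0, 0], 0], [[0, 1.18, -1.24], [0, 0, 0], 0]]'

```text
time_s: 6.75
eef_pos: [513.1, 35.6, 146.0]
ee_rot: [-0.001, 0.153, 0.988, -0.003]
force: [-3.1, -16.0, 0.1]
grip_width: 0.125
grip_force: 30.2
```

step_arm --increments '[[[0, 0.35, -0.25], [0, 0, 0], 0], [[0, 0.71, -0.48], [0, 0, 0], 0], [[0, 1.1, -0.68], [0, 0, 0], 0], [[0, 1.49, -0.84], [0, 0, 0], 0]]'

```text
time_s: 7.25
eef_pos: [517.3, 48.2, 156.6]
ee_rot: [-0.001, 0.153, 0.988, -0.005]
force: [-15.9, -24.7, 23.4]
grip_width: 0.124
grip_force: 31.8
```

step_arm --increments '[[[0, 0.41, -0.14], [0, 0, 0], 0], [[0, 0.82, -0.25], [0, 0, 0], 0], [[0, 1.25, -0.33], [0, 0, 0], 0], [[0, 1.67, -0.37], [0, 0, 0], 0]]'

```text
time_s: 7.75
eef_pos: [523.4, 65.6, 160.8]
ee_rot: [0.0, 0.153, 0.988, -0.003]
force: [-10.3, -15.3, 21.6]
grip_width: 0.123
grip_force: 32.5
```

step_arm --increments '[[[0, 0.43, -0.01], [0, 0, 0], 0], [[0, 0.86, 0.0], [0, 0, 0], 0], [[0, 1.29, 0.05], [0, 0, 0], 0], [[0, 1.71, 0.13], [0, 0, 0], 0]]'

```text
time_s: 8.25
eef_pos: [528.8, 82.7, 158.8]
ee_rot: [0.001, 0.153, 0.988, -0.003]
force: [-5.2, -10.4, 14.4]
grip_width: 0.123
grip_force: 33.0
```

step_arm --increments '[[[0, 0.42, 0.11], [0, 0, 0], 0], [[0, 0.82, 0.25], [0, 0, 0], 0], [[0, 1.22, 0.43], [0, 0, 0], 0], [[0, 1.6, 0.63], [0, 0, 0], 0]]'

```text
time_s: 8.75
eef_pos: [533.7, 98.0, 151.9]
ee_rot: [0.0, 0.153, 0.988, -0.003]
force: [-0.7, -12.3, 4.4]
grip_width: 0.13
grip_force: 33.3
```

step_arm --increments '[[[0, 0.36, 0.23], [0, 0, 0], 0], [[0, 0.71, 0.48], [0, 0, 0], 0], [[0, 1.04, 0.76], [0, 0, 0], 0], [[0, 1.34, 1.07], [0, 0, 0], 0]]'

```text
time_s: 9.25
eef_pos: [538.0, 111.1, 141.2]
ee_rot: [0.001, 0.153, 0.988, -0.002]
force: [-1.4, -7.3, 10.3]
grip_width: 0.126
grip_force: 34.3
```

```bash
cat > fit.py <<'E'
from h import *
D=np.array([[534.3,102.3,152.7,.9,12.8,4.6,1],[529.5,86.8,159.7,-1.2,7.1,5.6,1],[524.1,69.7,160.3,-.8,6.1,6.1,1],[518.9,53.3,155.9,.2,5.3,3.9,1],[514.1,38.5,146.9,3.3,6.8,-2.4,1],[510.5,27.2,134.4,.6,2.9,7,1],
[513.1,35.6,146,-3.1,-16,.1,-1],[517.3,48.2,156.6,-15.9,-24.7,23.4,-1],[523.4,65.6,160.8,-10.3,-15.3,21.6,-1],[528.8,82.7,158.8,-5.2,-10.4,14.4,-1],[533.7,98,151.9,-.7,-12.3,4.4,-1],[538,111.1,141.2,-1.4,-7.3,10.3,-1]])
g=D[:,:3]+[0,0,19]-AX; y=g@RY; z=g[:,2]
print(np.c_[g@RX,np.hypot(y,z)].round(1).T)
# circle fit
s=least_squares if 0 else None
from scipy.optimize import least_squares
c=least_squares(lambda p:np.hypot(y-p[0],z-p[1])-58,[0,0]).x; print("centre",c)
for cc in ([0,0],c):
    a=np.arctan2(-(y-cc[0]),z-cc[1]); Fy=D[:,3:6]@RY; Fz=D[:,5]
    T=-.058*(-Fy*np.cos(a)-Fz*np.sin(a)); Fr=-Fy*np.sin(a)+Fz*np.cos(a); sg=D[:,6]
    print(np.c_[np.degrees(a),T,Fr,D[:,3:6]@RX].round(2))
    A=np.c_[sg,-np.sin(a),-np.cos(a)]; w,r,_,_=np.linalg.lstsq(A,T,rcond=None)
    print("f",w[0],"M",np.hypot(w[1],w[2]),"delta",np.degrees(np.arctan2(w[2],w[1])),(T-A@w).round(2))
E
python3 fit.py
```

```text
[[-18.1 -18.  -18.  -18.  -18.1 -18.1 -18.2 -18.  -17.4 -17.5 -17.4 -17.3]
 [ 60.3  60.5  59.4  58.5  58.2  58.2  59.5  61.2  60.2  58.8  57.5  57.1]]
centre [-0.45865364  1.36861025]
[[-31.     0.48  10.37  -3.01]
 [-14.19   0.28   7.    -3.29]
 [  2.98   0.34   5.8   -2.61]
 [ 20.29   0.36   1.89  -1.41]
 [ 37.99   0.26  -6.5    1.09]
 [ 55.01   0.43   1.6   -0.3 ]
 [ 40.86  -0.71  10.67   1.88]
 [ 24.76  -0.92  33.12  -7.69]
 [  6.87  -0.87  23.56  -5.19]
 [-10.51  -0.81  12.06  -1.81]
 [-27.76  -0.73  -1.67   3.05]
 [-45.27  -0.73   2.01   0.87]]
f 0.5809560509441407 M 0.2590381297133924 delta 74.66041913800473 [ 0.08 -0.08  0.01  0.03 -0.09  0.05  0.11 -0.09 -0.03  0.01  0.04 -0.02]
[[-32.06   0.47  10.52  -3.01]
 [-14.94   0.28   7.06  -3.29]
 [  2.6    0.34   5.84  -2.61]
 [ 20.33   0.36   1.88  -1.41]
 [ 38.48   0.25  -6.53   1.09]
 [ 55.87   0.43   1.49  -0.3 ]
 [ 41.4   -0.7   10.78   1.88]
 [ 24.91  -0.92  33.16  -7.69]
 [  6.59  -0.88  23.49  -5.19]
 [-11.21  -0.82  11.89  -1.81]
 [-28.81  -0.73  -1.9    3.05]
 [-46.58  -0.73   1.72   0.87]]
f 0.5789683752700933 M 0.2620316035013615 delta 76.62602513574069 [ 0.08 -0.07  0.02  0.04 -0.09  0.05  0.11 -0.08 -0.04  0.    0.04 -0.02]
```

```bash
python3 - <<'E'
import numpy as np
f=lambda a:np.array([-5.8*np.sin(np.radians(a)),-5.8*np.cos(np.radians(a))])
X=np.linspace(-47,58,17)
for k in (0,8): print([list(map(float,(f(x)-f(X[k])-[0,0.1*(k==0)]).round(2))) for x in X[k+1:k+9]])
E
```

```text
[[-0.48, -0.56], [-1.01, -0.96], [-1.58, -1.3], [-2.19, -1.57], [-2.82, -1.77], [-3.47, -1.89], [-4.13, -1.94], [-4.8, -1.92]]
[[-0.66, 0.1], [-1.3, 0.28], [-1.91, 0.52], [-2.5, 0.84], [-3.04, 1.22], [-3.54, 1.66], [-3.98, 2.16], [-4.36, 2.7]]
```

step_arm --increments '[[[0, -0.48, -0.56], [0, 0, 0], 0], [[0, -1.01, -0.96], [0, 0, 0], 0], [[0, -1.58, -1.3], [0, 0, 0], 0], [[0, -2.19, -1.57], [0, 0, 0], 0], [[0, -2.82, -1.77], [0, 0, 0], 0], [[0, -3.47, -1.89], [0, 0, 0], 0], [[0, -4.13, -1.94], [0, 0, 0], 0], [[0, -4.8, -1.92], [0, 0, 0], 0]]'

```text
time_s: 10.25
eef_pos: [523.7, 67.3, 160.3]
ee_rot: [0.001, 0.153, 0.988, 0.0]
force: [4.7, 5.0, 3.9]
grip_width: 0.124
grip_force: 31.9
```

step_arm --increments '[[[0, -0.66, 0.1], [0, 0, 0], 0], [[0, -1.3, 0.28], [0, 0, 0], 0], [[0, -1.91, 0.52], [0, 0, 0], 0], [[0, -2.5, 0.84], [0, 0, 0], 0], [[0, -3.04, 1.22], [0, 0, 0], 0], [[0, -3.54, 1.66], [0, 0, 0], 0], [[0, -3.98, 2.16], [0, 0, 0], 0], [[0, -4.36, 2.7], [0, 0, 0], 0]]'

```text
time_s: 11.25
eef_pos: [509.9, 25.6, 132.5]
ee_rot: [0.0, 0.153, 0.988, 0.0]
force: [2.3, 5.8, 7.3]
grip_width: 0.122
grip_force: 31.5
```

step_arm --increments '[[[0, 0, 0], [0, 0, 0], 0], [[0, 0, 0], [0, 0, 0], 15], [[0, 0, 0], [0, 0, 0], 35], [[0, 0, 0], [0, 0, 0], 35], [[0, 0, -2], [0, 0, 0], 35], [[0, 0, -4], [0, 0, 0], 35], [[0, 0, -6], [0, 0, 0], 35], [[0, 0, -7.5], [0, 0, 0], 35]]'

```text
time_s: 12.25
eef_pos: [509.7, 25.8, 208.6]
ee_rot: [-0.0, 0.153, 0.988, -0.0]
force: [-0.3, 0.7, -0.1]
grip_width: 0.351
grip_force: 0.0
```

```bash
python3 - <<'E'
from h import *
s=ctrl.sense(); print(s["time_s"],s["eef_pos"],s["force"],rel(s))
c=ctrl.capture("top"); 
cv2.imwrite("pics/crop3.png",cv2.resize(c["img"][150:240,200:300,::-1],None,fx=6.6,fy=6.6,interpolation=cv2.INTER_CUBIC))
E
```

```text
12.25 [509.72355257  25.76433077 208.56974862] [-0.33983402  0.72851907 -0.05484944] (array([-18.42614581, -49.30955367, 107.56974749]), np.float64(24.626537080693794), np.float64(118.33293142202164))
```

View pics/crop3.png

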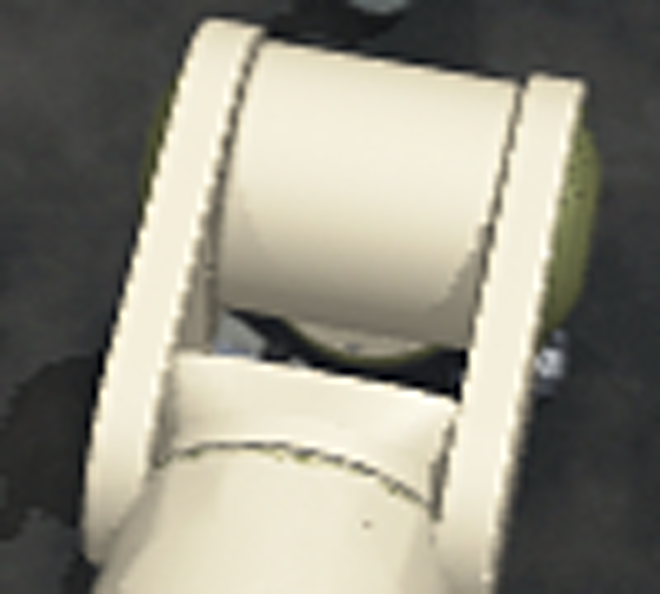

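The arm hides the drum, so I'll work from kinematics: two pegs back should be at −62°.

step_arm --increments '[[[0, 2.5, 0], [0, 0, 0], 35], [[0, 5.5, 0], [0, 0, 0], 35], [[0, 8.5, 0], [0, 0, 0], 35], [[0, 10, 0], [0, 0, 0], 35], [[0, 10, 2], [0, 0, 0], 35], [[0, 10, 4], [0, 0, 0], 35], [[0, 10, 5.8], [0, 0, 0], 35], [[0, 10, 7.0], [0, 0, 0], 35]]'

```text
time_s: 13.3
eef_pos: [539.8, 120.7, 136.8]
ee_rot: [-0.001, 0.153, 0.988, -0.0]
force: [-0.8, 0.4, 0.1]
grip_width: 0.349
grip_force: 0.0
```

step_arm --increments '[[[0, 0, 0], [0, 0, 0], 20], [[0, 0, 0], [0, 0, 0], 20], [[0, 0, 0], [0, 0, 0], 20], [[0, 0, 0], [0, 0, 0], 20]]'

```text
time_s: 13.8
eef_pos: [540.3, 121.1, 138.1]
ee_rot: [0.0, 0.153, 0.988, 0.0]
force: [0.3, 0.1, 0.4]
grip_width: 0.2
grip_force: 0.0
```

```bash
python3 - <<'E'
from h import *
s=ctrl.sense(); print(s["time_s"],s["eef_pos"],s["force"],s["grip_width"],s["grip_force"],rel(s))
E
```

```text
13.8 [540.28956905 121.07818663 138.13573435] [0.27419383 0.06393056 0.37586856] 0.200284225588223 0.0 (array([-18.12313458,  50.77505698,  37.13573085]), np.float64(-53.81910477760545), np.float64(62.906032442721724))
```

```bash
python3 - <<'E'
import numpy as np
f=lambda a:np.array([-5.8*np.sin(np.radians(a)),-5.8*np.cos(np.radians(a))])
A=[-62,-45,-30,-15,0,15,32]
for S,o in ((A,-.25),(A[::-1],.5)):
  for k,(a,b) in enumerate(zip(S,S[1:])): print(a,b,[[0]+list(map(float,(f(x)-f(a)+[o*(k==0),0]).round(2))) for x in np.linspace(a,b,5)[1:]])
E
```

```text
-62 -45 [[0, -0.47, -0.37], [0, -0.71, -0.73], [0, -0.98, -1.06], [0, -1.27, -1.38]]
-45 -30 [[0, -0.28, -0.26], [0, -0.57, -0.5], [0, -0.88, -0.72], [0, -1.2, -0.92]]
-30 -15 [[0, -0.33, -0.18], [0, -0.68, -0.34], [0, -1.04, -0.47], [0, -1.4, -0.58]]
-15 0 [[0, -0.37, -0.09], [0, -0.74, -0.15], [0, -1.12, -0.19], [0, -1.5, -0.2]]
0 15 [[0, -0.38, 0.01], [0, -0.76, 0.05], [0, -1.13, 0.11], [0, -1.5, 0.2]]
15 32 [[0, -0.41, 0.13], [0, -0.81, 0.28], [0, -1.2, 0.47], [0, -1.57, 0.68]]
32 15 [[0, 0.87, -0.21], [0, 1.26, -0.4], [0, 1.66, -0.56], [0, 2.07, -0.68]]
15 0 [[0, 0.37, -0.09], [0, 0.74, -0.15], [0, 1.12, -0.19], [0, 1.5, -0.2]]
0 -15 [[0, 0.38, 0.01], [0, 0.76, 0.05], [0, 1.13, 0.11], [0, 1.5, 0.2]]
-15 -30 [[0, 0.36, 0.11], [0, 0.72, 0.24], [0, 1.06, 0.4], [0, 1.4, 0.58]]
-30 -45 [[0, 0.32, 0.2], [0, 0.63, 0.42], [0, 0.92, 0.66], [0, 1.2, 0.92]]
-45 -62 [[0, 0.29, 0.32], [0, 0.56, 0.65], [0, 0.8, 1.01], [0, 1.02, 1.38]]
```

step_arm --increments '[[[0, -0.47, -0.37], [0, 0, 0], 20], [[0, -0.71, -0.73], [0, 0, 0], 20], [[0, -0.98, -1.06], [0, 0, 0], 20], [[0, -1.27, -1.38], [0, 0, 0], 20]]'

```text
time_s: 14.3
eef_pos: [536.6, 110.5, 152.7]
ee_rot: [0.001, 0.153, 0.988, 0.002]
force: [-0.2, 10.1, 4.1]
grip_width: 0.2
grip_force: 4.9
```

step_arm --increments '[[[0, -0.28, -0.26], [0, 0, 0], 20], [[0, -0.57, -0.5], [0, 0, 0], 20], [[0, -0.88, -0.72], [0, 0, 0], 20], [[0, -1.2, -0.92], [0, 0, 0], 20]]'

```text
time_s: 14.8
eef_pos: [533.5, 98.9, 162.4]
ee_rot: [0.002, 0.153, 0.988, 0.002]
force: [2.0, 8.5, 6.7]
grip_width: 0.197
grip_force: 4.3
```

step_arm --increments '[[[0, -0.33, -0.18], [0, 0, 0], 20], [[0, -0.68, -0.34], [0, 0, 0], 20], [[0, -1.04, -0.47], [0, 0, 0], 20], [[0, -1.4, -0.58], [0, 0, 0], 20]]'

```text
time_s: 15.3
eef_pos: [529.3, 85.1, 168.0]
ee_rot: [0.002, 0.153, 0.988, 0.001]
force: [2.5, 6.8, 5.0]
grip_width: 0.201
grip_force: 3.5
```

step_arm --increments '[[[0, -0.37, -0.09], [0, 0, 0], 20], [[0, -0.74, -0.15], [0, 0, 0], 20], [[0, -1.12, -0.19], [0, 0, 0], 20], [[0, -1.5, -0.2], [0, 0, 0], 20]]'

```text
time_s: 15.8
eef_pos: [524.6, 70.7, 169.8]
ee_rot: [0.001, 0.153, 0.988, 0.001]
force: [2.7, 6.7, 4.2]
grip_width: 0.201
grip_force: 3.4
```

step_arm --increments '[[[0, -0.38, 0.01], [0, 0, 0], 20], [[0, -0.76, 0.05], [0, 0, 0], 20], [[0, -1.13, 0.11], [0, 0, 0], 20], [[0, -1.5, 0.2], [0, 0, 0], 20]]'

```text
time_s: 16.3
eef_pos: [520.1, 56.4, 167.8]
ee_rot: [0.002, 0.153, 0.988, 0.001]
force: [2.4, 7.7, 4.0]
grip_width: 0.201
grip_force: 3.5
```

step_arm --increments '[[[0, -0.41, 0.13], [0, 0, 0], 20], [[0, -0.81, 0.28], [0, 0, 0], 20], [[0, -1.2, 0.47], [0, 0, 0], 20], [[0, -1.57, 0.68], [0, 0, 0], 20]]'

```text
time_s: 16.8
eef_pos: [515.4, 41.5, 161.0]
ee_rot: [0.002, 0.153, 0.988, 0.001]
force: [1.6, 7.5, 5.2]
grip_width: 0.204
grip_force: 3.8
```

step_arm --increments '[[[0, 0.87, -0.21], [0, 0, 0], 20], [[0, 1.26, -0.4], [0, 0, 0], 20], [[0, 1.66, -0.56], [0, 0, 0], 20], [[0, 2.07, -0.68], [0, 0, 0], 20]]'

```text
time_s: 17.3
eef_pos: [521.0, 59.8, 167.3]
ee_rot: [0.0, 0.153, 0.988, -0.001]
force: [-1.5, -5.8, 5.3]
grip_width: 0.201
grip_force: 3.0
```

step_arm --increments '[[[0, 0.37, -0.09], [0, 0, 0], 20], [[0, 0.74, -0.15], [0, 0, 0], 20], [[0, 1.12, -0.19], [0, 0, 0], 20], [[0, 1.5, -0.2], [0, 0, 0], 20]]'

```text
time_s: 17.8
eef_pos: [525.6, 74.1, 169.2]
ee_rot: [0.0, 0.153, 0.988, -0.001]
force: [-2.2, -5.8, 4.3]
grip_width: 0.199
grip_force: 2.9
```

step_arm --increments '[[[0, 0.38, 0.01], [0, 0, 0], 20], [[0, 0.76, 0.05], [0, 0, 0], 20], [[0, 1.13, 0.11], [0, 0, 0], 20], [[0, 1.5, 0.2], [0, 0, 0], 20]]'

```text
time_s: 18.3
eef_pos: [530.1, 88.4, 167.2]
ee_rot: [0.0, 0.153, 0.988, -0.001]
force: [-1.9, -5.6, 4.5]
grip_width: 0.2
grip_force: 3.1
```

step_arm --increments '[[[0, 0.36, 0.11], [0, 0, 0], 20], [[0, 0.72, 0.24], [0, 0, 0], 20], [[0, 1.06, 0.4], [0, 0, 0], 20], [[0, 1.4, 0.58], [0, 0, 0], 20]]'

```text
time_s: 18.8
eef_pos: [534.3, 101.7, 161.4]
ee_rot: [0.0, 0.153, 0.988, -0.001]
force: [-2.5, -6.5, 4.6]
grip_width: 0.199
grip_force: 3.3
```

step_arm --increments '[[[0, 0.32, 0.2], [0, 0, 0], 20], [[0, 0.63, 0.42], [0, 0, 0], 20], [[0, 0.92, 0.66], [0, 0, 0], 20], [[0, 1.2, 0.92], [0, 0, 0], 20]]'

```text
time_s: 19.3
eef_pos: [538.0, 113.0, 152.2]
ee_rot: [0.0, 0.153, 0.988, -0.001]
force: [-3.4, -7.7, 6.3]
grip_width: 0.199
grip_force: 3.8
```

```bash
cat > fit2.py <<'E'
from h import *
D=np.array([[536.6,110.5,152.7,-.2,10.1,4.1,1],[533.5,98.9,162.4,2,8.5,6.7,1],[529.3,85.1,168,2.5,6.8,5,1],[524.6,70.7,169.8,2.7,6.7,4.2,1],[520.1,56.4,167.8,2.4,7.7,4,1],[515.4,41.5,161,1.6,7.5,5.2,1],
[521,59.8,167.3,-1.5,-5.8,5.3,-1],[525.6,74.1,169.2,-2.2,-5.8,4.3,-1],[530.1,88.4,167.2,-1.9,-5.6,4.5,-1],[534.3,101.7,161.4,-2.5,-6.5,4.6,-1],[538,113,152.2,-3.4,-7.7,6.3,-1]])
sg=D[:,6]
for cy in (-1.5,-.46,1.):
    y=(D[:,:3]-AX)@RY-cy+sg*(8.5-6); b=np.arcsin(-y/58); z=58*np.cos(b)
    Fy=D[:,3:6]@RY; Fz=D[:,5]; yc=y+sg*6
    T=(z*Fy-yc*Fz)/1000   # -(cw torque of tool force): cw torque of F = -(y Fz... )
    # ccw seen along +x: tau_x = y Fz - z Fy is about +x; cw (angle grows towards -y) = +(rot about +x)
    A=np.c_[sg,-np.sin(b),-np.cos(b)]; w,_,_,_=np.linalg.lstsq(A,T,rcond=None)
    d=np.degrees(np.arctan2(w[2],w[1])); print(cy,"f",w[0],"M",np.hypot(w[1],w[2]),"delta",d%360,"b for down",(180-d+180)%360-180)
    print(np.degrees(b).round(1),T.round(3),(T-A@w).round(3))
E
python3 fit2.py
```

```text
-1.5 f 0.34637583409038675 M 0.3111196008019587 delta 186.79242743401878 b for down -6.792427434018805
[-48.7 -33.  -17.2  -2.   12.9  29.5  14.4  -0.6 -15.6 -30.6 -45.5] [ 0.163  0.172  0.285  0.384  0.484  0.503 -0.228 -0.336 -0.373 -0.455
 -0.563] [ 0.024 -0.037 -0.005  0.011  0.032 -0.028  0.006 -0.023  0.02   0.017
 -0.022]
-0.46 f 0.34882770022920784 M 0.30740720479241085 delta 186.58145419755007 b for down -6.5814541975501015
[-47.2 -31.8 -16.1  -1.   14.   30.7  15.5   0.5 -14.5 -29.4 -44.1] [ 0.178  0.184  0.293  0.388  0.486  0.503 -0.22  -0.331 -0.37  -0.455
 -0.565] [ 0.029 -0.034 -0.005  0.009  0.029 -0.032  0.013 -0.02   0.021  0.013
 -0.029]
1.0 f 0.3518978237301208 M 0.3021153894258999 delta 186.32179144245697 b for down -6.32179144245697
[-45.1 -30.1 -14.6   0.5  15.5  32.4  17.    1.9 -13.  -27.7 -42.1] [ 0.199  0.202  0.303  0.395  0.489  0.504 -0.21  -0.325 -0.366 -0.453
 -0.567] [ 0.036 -0.028 -0.005  0.007  0.025 -0.037  0.022 -0.016  0.021  0.009
 -0.039]
```

step_arm --increments '[[[0, -0.25, 0], [0, 0, 0], 20], [[0, -0.25, 0], [0, 0, 0], 0], [[0, -0.25, 0], [0, 0, 0], 0], [[0, -0.25, 0], [0, 0, 0], 0], [[0, -0.25, 0], [0, 0, 0], 0]]' --squeeze 30

```text
time_s: 19.92
eef_pos: [536.8, 111.1, 151.5]
ee_rot: [-0.0, 0.153, 0.988, -0.0]
force: [-2.3, -4.4, 0.8]
grip_width: 0.126
grip_force: 30.3
```

```bash
python3 - <<'E'
from h import *
s=ctrl.sense(); y=(s["eef_pos"]-AX)@RY+.46; b=np.degrees(np.arcsin(-y/58)); print(s["time_s"],b,y,s["eef_pos"],s["force"],s["grip_width"],s["grip_force"])
f=lambda a:np.array([-5.8*np.sin(np.radians(a)),-5.8*np.cos(np.radians(a))])
print([[0]+list(map(float,(f(x)-f(b)).round(2))) for x in np.linspace(b,-6.5,9)[1:]])
E
```

```text
19.925 -44.47698989880432 40.636120367596675 [536.83511957 111.0509315  151.49778884] [-2.25487697 -4.43728998  0.7721768 ] 0.1256282482687415 30.32616913318634
[[0, -0.36, -0.32], [0, -0.74, -0.61], [0, -1.14, -0.87], [0, -1.57, -1.1], [0, -2.01, -1.29], [0, -2.47, -1.44], [0, -2.93, -1.55], [0, -3.41, -1.62]]
```

step_arm --increments '[[[0, -0.36, -0.32], [0, 0, 0], 0], [[0, -0.74, -0.61], [0, 0, 0], 0], [[0, -1.14, -0.87], [0, 0, 0], 0], [[0, -1.57, -1.1], [0, 0, 0], 0], [[0, -2.01, -1.29], [0, 0, 0], 0], [[0, -2.47, -1.44], [0, 0, 0], 0], [[0, -2.93, -1.55], [0, 0, 0], 0], [[0, -3.41, -1.62], [0, 0, 0], 0]]'

```text
time_s: 20.92
eef_pos: [527.0, 80.3, 169.6]
ee_rot: [0.001, 0.153, 0.988, 0.002]
force: [-1.9, 12.5, 8.9]
grip_width: 0.123
grip_force: 29.5
```

step_arm --increments '[[[0, 0, 0], [0, 0, 0], 0], [[0, 0, 0], [0, 0, 0], 0], [[0, 0, 0], [0, 0, 0], 0], [[0, 0, 0], [0, 0, 0], 0]]'

```text
time_s: 21.42
eef_pos: [526.8, 79.9, 169.7]
ee_rot: [0.001, 0.153, 0.988, 0.001]
force: [-3.4, 8.0, 8.0]
grip_width: 0.128
grip_force: 29.5
```

```bash
python3 - <<'E'
from h import *
s=ctrl.sense(); y=(s["eef_pos"]-AX)@RY+.46; print(s["time_s"],np.degrees(np.arcsin(-y/58)),y,s["eef_pos"],s["force"],s["grip_width"],s["grip_force"])
c=ctrl.capture("top")
cv2.imwrite("pics/end.png",cv2.resize(c["img"][150:240,200:300,::-1],None,fx=6.6,fy=6.6,interpolation=cv2.INTER_CUBIC))
E
```

```text
21.425 -7.816340680421439 7.887891359200451 [526.81319494  79.87364267 169.6973254 ] [-3.39694468  7.97579731  7.97878738] 0.12844853079963706 29.539214372634888
```

View pics/end.png

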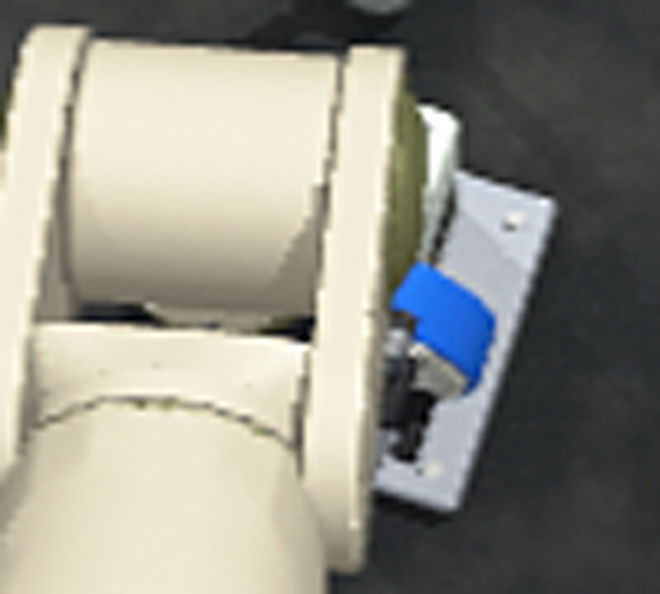

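The arm covers most of the drum, but the picture shows a black peg near (405,390), where it should be. The held peg is at −7.8° against the −6.6° target, the drum is at rest, and the grip is 30 N.

```bash
python3 -c "
from rig import ctrl; print(ctrl.finish_job())"
```

```text
the job is handed in; nothing more can be done
None
```

I handed the job in at about 21 s: from the measured effort, the heavy side is within about 2° of straight down by my fit (uncertain by several degrees), after more than a quarter turn. The drum is at rest, the gripper still holds a black peg with about 30 N, and no verdict came back.

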